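# Clip down the bean box lid

### The job

Close up the bean storage box: press its black lid fully home while all four orange clips are still up, then snap each clip fully down over the lid's edge in opposite-corner order, that is, one corner, the corner diagonally across from it, and then the other two. Feel your way and never push on any part of the box with more than 30 N, and leave the jar, the tin and the cup beside it where they stand.

Things in the scene. Friction and masses are not known exactly. Their poses are not given: they have to be found in the camera images.
- bean_box: Grey plastic bean storage box, 124 mm (x) by 132 mm (y), rim at 85 mm, that stands firmly on the work surface and does not slide. Origin at the centre of its underside, z up, x away from the robot at yaw 0. Its lid lies on top; two orange clips are hinged on its left (+y) wall and two on its right, near the corners
- lid (a joint): height (m) by which the black lid stands proud of its home position: 0 = fully home, 5 to 9 mm at the start. It goes straight down against gasket friction of about 6 N and stays where it is left; at 0 it meets a hard stop
- lid_top (a point): centre of the lid's top (a steel disc on a raised panel 60 by 50 mm), 96.5 mm above the box's underside when the lid is home; the lid is 122 by 124 mm
- clip_front_left (a joint): angle (rad) of the orange clip at the robot-side, left (+y) corner: 0 = closed, level over the lid's edge, tip inward; larger = tip higher. It stands up at about 0.7 at the start. An over-centre catch resists, most near 0.3 to 0.4: pressing straight down near the tip takes 7 to 14 N. Let go before 0.055 it springs back up; past that it snaps to a hard stop at 0 and holds
- hinge_front_left (a point): mean place of that clip's hinge axis (runs along box x), at x -36, y 71.5, z 100.5 mm in the box's frame. Clip: 26 mm wide, 38 mm from axis to tip, 5 mm thick about the axis, lip 10 mm under its tip. Its bracket is clamped in a slot up to 4.5 mm higher or lower than this, differently for each clip: not measured, has to be felt
- clip_front_right (a joint): angle (rad) of the orange clip at the robot-side, right (-y) corner: 0 = closed, level over the lid's edge, tip inward; larger = tip higher. It stands up at about 0.7 at the start. An over-centre catch resists, most near 0.3 to 0.4: pressing straight down near the tip takes 7 to 14 N. Let go before 0.055 it springs back up; past that it snaps to a hard stop at 0 and holds
- hinge_front_right (a point): mean place of that clip's hinge axis (runs along box x), at x -36, y -71.5, z 100.5 mm in the box's frame. Clip: 26 mm wide, 38 mm from axis to tip, 5 mm thick about the axis, lip 10 mm under its tip. Its bracket is clamped in a slot up to 4.5 mm higher or lower than this, differently for each clip: not measured, has to be felt
- clip_back_left (a joint): angle (rad) of the orange clip at the far-side, left (+y) corner: 0 = closed, level over the lid's edge, tip inward; larger = tip higher. It stands up at about 0.7 at the start. An over-centre catch resists, most near 0.3 to 0.4: pressing straight down near the tip takes 7 to 14 N. Let go before 0.055 it springs back up; past that it snaps to a hard stop at 0 and holds
- hinge_back_left (a point): mean place of that clip's hinge axis (runs along box x), at x 36, y 71.5, z 100.5 mm in the box's frame. Clip: 26 mm wide, 38 mm from axis to tip, 5 mm thick about the axis, lip 10 mm under its tip. Its bracket is clamped in a slot up to 4.5 mm higher or lower than this, differently for each clip: not measured, has to be felt
- clip_back_right (a joint): angle (rad) of the orange clip at the far-side, right (-y) corner: 0 = closed, level over the lid's edge, tip inward; larger = tip higher. It stands up at about 0.7 at the start. An over-centre catch resists, most near 0.3 to 0.4: pressing straight down near the tip takes 7 to 14 N. Let go before 0.055 it springs back up; past that it snaps to a hard stop at 0 and holds
- hinge_back_right (a point): mean place of that clip's hinge axis (runs along box x), at x 36, y -71.5, z 100.5 mm in the box's frame. Clip: 26 mm wide, 38 mm from axis to tip, 5 mm thick about the axis, lip 10 mm under its tip. Its bracket is clamped in a slot up to 4.5 mm higher or lower than this, differently for each clip: not measured, has to be felt
- bean_jar: bystander: glass jar of coffee with a black cap, 72 mm across, 110 mm tall; origin at the centre of its underside
- sample_tin_c: bystander: red tin with a white lid, 68 mm across, 66 mm tall; origin at the centre of its underside
- dosing_cup: bystander: small open steel cup, 62 mm across, 63 mm tall; origin at the centre of its underside

How it is judged:
By the outcome, as a careful person would: the job done as asked, in the order asked, and still so for the second after the job is handed in, with the robot touching nothing.
It also fails if it takes over 72 s, if anything falls off the work surface, if the arm or the gripper's body presses on something with over 40 N, if the wrist force passes 120 N, or if a joint passes its speed limit or range.

### The arm

A 7-joint arm with a two-finger parallel gripper is mounted at the origin on the work surface; the furniture and walls round the work are solid. World frame = base frame: x ahead of the robot, y to its left, z up, the work surface at z = 0. Lengths are in m, angles in rad, forces in N, time in s.
With the tool pointing down it reaches from about 0.425 to 0.825 m from the base axis. Payload 3.6 kg.
Tool frame: the origin (TCP) lies midway between the tips of the shut fingers; the grasp point (between the pads) lies ctrl.pinch_z behind it (ctrl.pinch_z is the distance from the TCP to the grasp point, in m); z points along the fingers, y is the line along which they close (so a half turn about z gives the same grasp; the last joint's range is limited). The gripper opens to 85 mm and grips with 20 to 120 N. Pads are 22 mm wide; open, the fingers measure 114 mm over their backs; the gripper's body (76 mm by 85 mm) begins 54 mm behind the grasp point. The pads swing forward as they close: fully open they stand 13 mm farther back than shut.
Start: joints at [1.105, 0.615, -0.013, 1.423, 0.008, 1.103, -0.04], TCP at [0.276, -0.588, 0.231] pointing down, gripper open.
Joint ranges: [-3.12, 3.12], [-0.3, 2.06], [-1.34, 1.32], [0.26, 2.42], [-1.36, 4.5], [0.01, 1.98], [-2.84, 2.84]. Speed limits (rad/s): [2.79, 2.79, 3.14, 3.14, 3.14, 3.14, 3.14].

### API

Orientations are given as a unit quaternion [w, x, y, z].
In Python, from station import monitor, optics, close_job, ctrl gives the robot as it stands.
- The arm moves only by the tool play_rows, never from a script. Its argument "series" is a list of rows, each a list of 7 numbers: the shift along the tool's x, y, z in mm, then the turn, a rotation vector about the tool's x, y, z in rad, then the closure, from -1 (fully open) to 1 (shut). A call has 1 to 5 rows; each row shifts and turns the commanded pose from where the row before left it, along the tool's axes as they then stand; what a row does not reach is not made up. A row lasts 1/8 s, in which the tool goes at most 62.5 mm and 10.7 degrees, less where a joint would pass 70% of its speed; a pose out of reach is approached as far as the arm can. A call with a gripper value outside its range is refused whole. The fingers move at their own pace and stop on an object; "newtons" is the grip in N (left out, the last holds). Time passes only in rows, so rows that do not move let the fingers close. It gives the time, the measured TCP pose, the force, the opening and the grip force at its end, in the units of the state.
- monitor.get_obs(): the state, without advancing time (a new reading comes with each control period).
- optics.snapshot(name): name is "scene" or "top" or "wrist"; returns a dict with "pixels" (400x640x3 uint8, red, green, blue), "fx", "fy", "cx", "cy" (pixels), "origin" and "rotation" of the camera in the world; the wrist camera has in their place "tool_from_camera" (4x4, takes a point from camera to tool coordinates, whose origin is the TCP and whose axes are the flange's). Camera axes: x right, y up, looking along -z (the intrinsics and any distortion apply to the point x, -y, -z); pixel columns grow to the right and rows downward; lengths in m; the calibration is good to about 2 mm. The wrist camera is an equidistant fisheye: a pixel r from the principal point sees the ray r / f radians off the axis. A picture is of the moment at which its call begins: read the wrist's pose just before it. There is no depth.
- close_job(): hands the job in; it is judged then, once.
The state is a dict: "t": time; "qpos": joint angles; "qvel": joint speeds; "joint_torque": joint torques, N m; "position": TCP position; "orientation": TCP orientation; "contact_force": force on the tool from outside, world axes, zero at the start; "torque": the same for the moment, N m; "gripper_width": opening from 0.0 (shut) to 1.0 (fully open); "grip_force": force on a finger pad.
Only numpy, scipy, OpenCV 4.12 (cv2) and the standard library are available. Lean on these libraries where they do the work, as an engineer would, in place of code of your own. Each camera call takes 0.05 s, during which the arm holds its last target. There are 200 camera calls.

## Working session

There is one attempt and no reset: what is moved stays moved. The work goes in short steps, Python scripts to look and compute and a tool call to move; the robot and the scene stay as the last step left them, time stands still between calls to the robot, and variables do not carry over. Pictures are saved under pics/ and viewed, at most 10 in all, crops included, and the job is handed in when it is done.

Besides the shell and the picture viewer there is one more tool, called after "Call:" by a JSON object that holds its "method" and its "body". play_rows: Moves the arm, as the interface text tells. Its arguments: {"type":"object","properties":{"series":{"type":"array"},"newtons":{"type":"number"}},"required":["series"]}

```bash
ls; mkdir -p pics; python3 - <<'E'
from station import monitor, optics, ctrl
import cv2,numpy as np
o=monitor.get_obs()
print(o['t'],o['position'],o['orientation'],o['contact_force'],o['gripper_width'],ctrl.pinch_z)
np.set_printoptions(precision=4,suppress=True)
for n in("scene","top"):
    s=optics.snapshot(n); cv2.imwrite(f"pics/{n}0.png",s["pixels"][:,:,::-1])
    np.savez(f"{n}0.npz",**s)
    print(n,{k:v for k,v in s.items() if k!="pixels"})
E
```

```text
pics
0.0 [ 0.27583339 -0.58772854  0.23012521] [-1.24915652e-03  9.76021201e-01  2.17671696e-01 -2.97023937e-04] [-0.18225597  0.14666352 -0.00550631] 1.0020942735862497 0.0187
scene {'fx': 364.7995369418616, 'fy': 364.7995369418616, 'cx': 317.4357348814298, 'cy': 195.95944003644075, 'origin': array([ 0.6487, -0.8013,  0.5663]), 'rotation': array([0.872 , 0.4771, 0.0421, 0.101 ])}
top {'fx': 450.0143336129463, 'fy': 450.0143336129463, 'cx': 317.2732401018314, 'cy': 208.45350614987706, 'origin': array([ 0.3533, -0.0824,  1.145 ]), 'rotation': array([-0.6979, -0.0464,  0.0637,  0.7119])}
```

View pics/scene0.png

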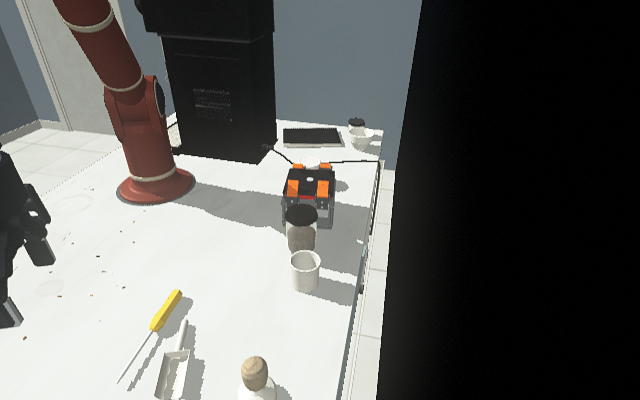

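View pics/top0.png

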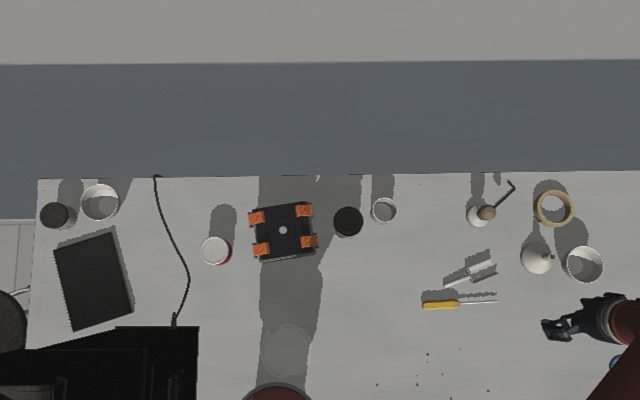

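The scene view shows the box at about (310,195), with the jar in front of it at (300,225) and the cup at (305,270). The top view shows the box's disc at (283,231) and clips at about (256,217), (303,211), (261,249) and (309,241). In the top view the jar is at (348,221), the cup at (384,210) and the red tin at (215,250).

```bash
cat > h.py <<'E'
import numpy as np,cv2
from scipy.spatial.transform import Rotation as R
def ray(s,u,v):
    d=np.array([(u-s['cx'])/s['fx'],-(v-s['cy'])/s['fy'],-1.]); q=s['rotation']
    return np.array(s['origin']),R.from_quat([q[1],q[2],q[3],q[0]]).apply(d)
def onz(s,u,v,z):
    o,d=ray(s,u,v); return (o+d*(z-o[2])/d[2])
def orange(p):
    h=cv2.cvtColor(np.ascontiguousarray(p),cv2.COLOR_RGB2HSV)
    m=cv2.inRange(h,(5,150,90),(18,255,255))
    n,l,st,c=cv2.connectedComponentsWithStats(m)
    return [(c[i],st[i]) for i in range(1,n) if st[i][4]>40]
E
python3 - <<'E'
from h import *
np.set_printoptions(precision=4,suppress=True)
s=dict(np.load('top0.npz'))
P=[]
for c,st in orange(s['pixels']):
    w=onz(s,*c,0.113);print(c,st,w)
    if 240<c[0]<325 and 195<c[1]<262: P.append(w[:2])
P=np.array(P);ctr=P.mean(0)
L=np.array([[x,y] for x in(-.036,.036) for y in(-.057,.057)])
best=None
from itertools import permutations
for p in permutations(range(4)):
    A=P[list(p)]-ctr; th=np.arctan2((L[:,0]*A[:,1]-L[:,1]*A[:,0]).sum(),(L*A).sum())
    r=np.array([[np.cos(th),-np.sin(th)],[np.sin(th),np.cos(th)]]);e=np.abs(A-L@r.T).max()
    if abs(th)<1.5 and (best is None or e<best[0]): best=(e,th)
print(ctr,best, "disc",onz(s,283,230.5,.103))
for n,u,v,z in(("jar",348,221,.11),("cup",384,210,.063),("tin",215,250,.066)): print(n,onz(s,u,v,z))
cv2.imwrite('pics/topz.png',cv2.resize(s['pixels'][180:280,190:410,::-1],None,fx=3.5,fy=3.5,interpolation=cv2.INTER_CUBIC))
E
```

```text
[303.5429 210.1086] [295 205  18  12 175] [ 0.512  -0.0775  0.113 ]
[256.3155 217.4643] [249 211  16  14 168] [0.4968 0.0317 0.113 ]
[308.0473 240.8521] [300 235  17  13 169] [ 0.4404 -0.0866  0.113 ]
[261.069  248.7241] [253 243  17  13 174] [0.4245 0.0209 0.113 ]
[ 0.4684 -0.0279] (np.float64(0.0027363944108279303), np.float64(0.14098751137369364)) disc [ 0.4665 -0.029   0.103 ]
jar [ 0.485  -0.1802  0.11  ]
cup [ 0.5164 -0.2736  0.063 ]
tin [0.4269 0.135  0.066 ]
```

View pics/topz.png

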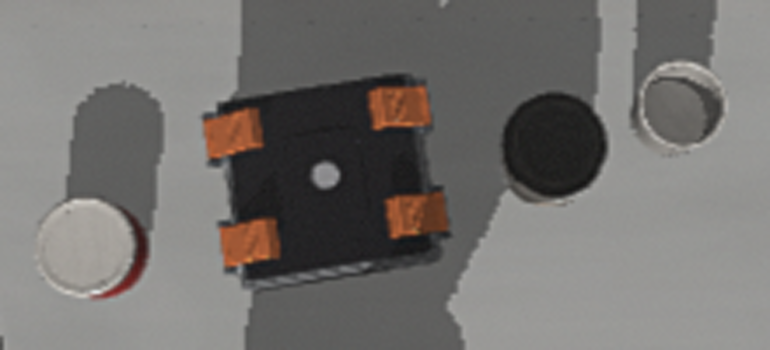

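Call:
{"method": "play_rows", "body": {"series": [[0,0,-12,0,0,-0.18,1],[0,0,-12,0,0,-0.18,1],[0,0,-12,0,0,-0.18,1],[0,0,-12,0,0,-0.18,1],[0,0,-12,0,0,-0.18,1]], "newtons": 40}}

```text
t: 0.72
position: [0.2759, -0.588, 0.291]
orientation: [-0.001, 0.782, 0.623, 0.0]
contact_force: [0.7, -0.4, -0.7]
gripper_width: 0.002
grip_force: 0.0
```

Call:
{"method": "play_rows", "body": {"series": [[0,0,0,0,0,-0.18,1],[0,0,0,0,0,-0.18,1]]}}

```text
t: 0.98
position: [0.2759, -0.5882, 0.2908]
orientation: [-0.001, 0.658, 0.753, 0.0]
contact_force: [0.1, -1.0, -0.6]
gripper_width: 0.002
grip_force: 0.0
```

```bash
cat > g.py <<'E'
from h import *
from station import monitor
C=np.array([.4670,-.0285]);Y=.14
def to(bx,by,z,tilt=(0,0)):
    o=monitor.get_obs();q=o['orientation'];r=R.from_quat([q[1],q[2],q[3],q[0]])
    p=np.array([C[0]+bx*np.cos(Y)-by*np.sin(Y),C[1]+bx*np.sin(Y)+by*np.cos(Y),z])
    x=np.array([-np.sin(Y),np.cos(Y),0]);y=np.array([np.cos(Y),np.sin(Y),0])
    T=R.from_matrix(np.c_[x,y,[0,0,-1]])*R.from_euler('xy',tilt)
    print('t',round(o['t'],2),'pos',o['position'].round(4) if hasattr(o['position'],'round') else o['position'],'F',np.round(o['contact_force'],2))
    print('target',p.round(4),'shift mm (tool)',(1000*r.inv().apply(p-np.array(o['position']))).round(1),'turn',(r.inv()*T).as_rotvec().round(3))
E
python3 -c "
from g import *
to(0,0,.29)"
```

```text
t 0.97 pos [ 0.2759 -0.5882  0.2908] F [ 0.09 -1.03 -0.6 ]
target [ 0.467  -0.0285  0.29  ] shift mm (tool) [529.2 264.1   1.2] turn [-0.001 -0.001 -0.006]
```

Call:
{"method": "play_rows", "body": {"series": [[52.9,26.4,0,0,0,0,1],[52.9,26.4,0,0,0,0,1],[52.9,26.4,0,0,0,0,1],[52.9,26.4,0,0,0,0,1],[52.9,26.4,0,0,0,0,1]]}}

```text
t: 1.6
position: [0.3735, -0.3072, 0.2911]
orientation: [-0.0, 0.66, 0.751, 0.0]
contact_force: [0.9, 0.0, 1.0]
gripper_width: 0.001
grip_force: 0.0
```

Call:
{"method": "play_rows", "body": {"series": [[52.9,26.4,0,0,0,0,1],[52.9,26.4,0,0,0,0,1],[52.9,26.4,0,0,0,0,1],[52.9,26.4,0,0,0,0,1],[52.9,26.4,0,0,0,0,1]]}}

```text
t: 2.22
position: [0.4706, -0.0285, 0.2912]
orientation: [0.0, 0.661, 0.751, -0.0]
contact_force: [0.5, -1.1, -0.1]
gripper_width: 0.002
grip_force: 0.0
```

Call:
{"method": "play_rows", "body": {"series": [[0,0,0,0,0,0,1],[0,0,0,0,0,0,1]]}}

```text
t: 2.48
position: [0.47, -0.0306, 0.2909]
orientation: [-0.0, 0.66, 0.751, -0.001]
contact_force: [-0.4, -1.5, -0.4]
gripper_width: 0.004
grip_force: 0.0
```

```bash
python3 - <<'E'
from g import *
from station import optics
to(0,0,.16)
o=monitor.get_obs();q=o['orientation'];r=R.from_quat([q[1],q[2],q[3],q[0]])
s=optics.snapshot('wrist');cv2.imwrite('pics/w1.png',s['pixels'][:,:,::-1])
T=np.array(s['tool_from_camera']);print(T.round(3),s['fx'],s['cx'],s['cy'])
np.savez('w1.npz',**s,pos=o['position'],q=o['orientation'])
for c,st in orange(s['pixels']):
    dx,dy=c[0]-s['cx'],c[1]-s['cy'];a=np.hypot(dx,dy);th=a/s['fx']
    d=np.array([np.sin(th)*dx/a,-np.sin(th)*dy/a,-np.cos(th)])
    d=r.apply(T[:3,:3]@d);p=r.apply(T[:3,3])+o['position'];print(c.round(1),st,(p+d*(.113-p[2])/d[2]).round(4))
E
```

```text
t 2.48 pos [ 0.47   -0.0306  0.2909] F [-0.41 -1.51 -0.37]
target [ 0.467  -0.0285  0.16  ] shift mm (tool) [  2.5  -2.5 130.9] turn [-0.001  0.001 -0.012]
[[ 0.     0.965  0.262  0.067]
 [ 1.     0.    -0.001  0.001]
 [-0.001  0.262 -0.965 -0.143]
 [ 0.     0.     0.     1.   ]] 309.70691628693146 324.8695634712863 196.71580669848424
[288.5 122.8] [275 104  27  37 923] [0.4264 0.0229 0.113 ]
[358.7 122. ] [345 104  29  37 951] [0.498  0.0329 0.113 ]
[292.3 220.7] [279 208  27  27 634] [ 0.4415 -0.0824  0.113 ]
[357.8 220.7] [346 208  26  27 634] [ 0.5132 -0.0731  0.113 ]
```

View pics/w1.png

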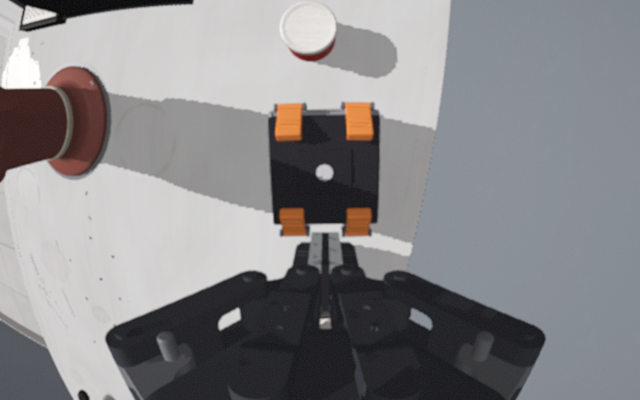

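The wrist view shows the four orange clips standing, with centres at (288,123), (359,122), (292,221) and (358,221), and the lid disc at (324,172). This agrees with the top view. I'll go down and feel for the lid.

Call:
{"method": "play_rows", "body": {"series": [[3.3,-1.5,40,0,0,0,1],[0,0,50,0,0,0,1],[0,0,50,0,0,0,1],[0,0,30,0,0,0,1],[0,0,0,0,0,0,1]]}}

```text
t: 3.15
position: [0.4666, -0.0289, 0.1195]
orientation: [-0.002, 0.662, 0.75, -0.002]
contact_force: [-0.0, -0.5, 0.4]
gripper_width: -0.003
grip_force: 0.0
```

Call:
{"method": "play_rows", "body": {"series": [[0,0,3,0,0,0,1],[0,0,3,0,0,0,1],[0,0,0,0,0,0,1]]}}

```text
t: 3.52
position: [0.469, -0.0271, 0.1161]
orientation: [0.001, 0.661, 0.751, 0.0]
contact_force: [-0.2, 0.1, -0.8]
gripper_width: -0.001
grip_force: 0.0
```

Call:
{"method": "play_rows", "body": {"series": [[0,0,2,0,0,0,1],[0,0,1,0,0,0,1],[0,0,1,0,0,0,1]]}}

```text
t: 3.9
position: [0.4686, -0.0269, 0.1113]
orientation: [0.0, 0.66, 0.751, 0.0]
contact_force: [-0.4, -0.2, -0.3]
gripper_width: 0.003
grip_force: 0.0
```

Call:
{"method": "play_rows", "body": {"series": [[0,0,2,0,0,0,1],[0,0,1,0,0,0,1],[0,0,1,0,0,0,1],[0,0,0,0,0,0,1]]}}

```text
t: 4.4
position: [0.4685, -0.0269, 0.1073]
orientation: [-0.0, 0.66, 0.751, -0.0]
contact_force: [-1.0, 0.2, 0.7]
gripper_width: -0.0
grip_force: 0.0
```

Call:
{"method": "play_rows", "body": {"series": [[0,0,2,0,0,0,1],[0,0,1,0,0,0,1],[0,0,0,0,0,0,1]]}}

```text
t: 4.78
position: [0.4685, -0.0269, 0.1042]
orientation: [-0.0, 0.66, 0.751, -0.0]
contact_force: [0.3, -0.3, -0.5]
gripper_width: 0.001
grip_force: 0.0
```

Call:
{"method": "play_rows", "body": {"series": [[0,0,1,0,0,0,1],[0,0,1,0,0,0,1],[0,0,0,0,0,0,1]]}}

```text
t: 5.15
position: [0.4687, -0.0269, 0.1028]
orientation: [0.0, 0.66, 0.751, 0.0]
contact_force: [-1.3, 0.1, 5.2]
gripper_width: -0.001
grip_force: 2.5
```

Call:
{"method": "play_rows", "body": {"series": [[0,0,1,0,0,0,1],[0,0,1,0,0,0,1],[0,0,0,0,0,0,1]]}}

```text
t: 5.52
position: [0.4687, -0.0269, 0.1009]
orientation: [0.0, 0.66, 0.751, 0.0]
contact_force: [-1.3, 0.5, 5.9]
gripper_width: -0.003
grip_force: 2.9
```

Call:
{"method": "play_rows", "body": {"series": [[0,0,1,0,0,0,1],[0,0,1,0,0,0,1],[0,0,0,0,0,0,1]]}}

```text
t: 5.9
position: [0.4686, -0.0269, 0.0989]
orientation: [0.0, 0.66, 0.751, 0.0]
contact_force: [-1.1, -0.4, 5.3]
gripper_width: 0.001
grip_force: 2.9
```

Call:
{"method": "play_rows", "body": {"series": [[0,0,1,0,0,0,1],[0,0,0,0,0,0,1]]}}

```text
t: 6.15
position: [0.4687, -0.0269, 0.0979]
orientation: [0.0, 0.66, 0.751, 0.0]
contact_force: [-1.6, -1.2, 6.1]
gripper_width: -0.0
grip_force: 3.0
```

Call:
{"method": "play_rows", "body": {"series": [[0,0,1,0,0,0,1],[0,0,0,0,0,0,1]]}}

```text
t: 6.4
position: [0.4686, -0.0269, 0.0969]
orientation: [0.0, 0.66, 0.751, 0.0]
contact_force: [-2.0, -0.3, 5.6]
gripper_width: -0.004
grip_force: 3.0
```

Call:
{"method": "play_rows", "body": {"series": [[0,0,0.5,0,0,0,1],[0,0,0,0,0,0,1]]}}

```text
t: 6.65
position: [0.4686, -0.0269, 0.0964]
orientation: [0.0, 0.66, 0.751, 0.0]
contact_force: [-1.4, 0.2, 6.3]
gripper_width: -0.001
grip_force: 3.1
```

Call:
{"method": "play_rows", "body": {"series": [[0,0,0.5,0,0,0,1],[0,0,0,0,0,0,1]]}}

```text
t: 6.9
position: [0.4687, -0.0269, 0.0959]
orientation: [0.0, 0.66, 0.751, 0.0]
contact_force: [-1.3, 0.2, 6.5]
gripper_width: -0.001
grip_force: 3.1
```

Call:
{"method": "play_rows", "body": {"series": [[0,0,0.5,0,0,0,1],[0,0,0,0,0,0,1]]}}

```text
t: 7.15
position: [0.4686, -0.0269, 0.0954]
orientation: [0.0, 0.66, 0.751, 0.0]
contact_force: [-1.4, -0.1, 6.6]
gripper_width: -0.003
grip_force: 3.1
```

Call:
{"method": "play_rows", "body": {"series": [[0,0,0.5,0,0,0,1],[0,0,0,0,0,0,1]]}}

```text
t: 7.4
position: [0.4687, -0.0269, 0.0951]
orientation: [0.0, 0.66, 0.751, 0.0]
contact_force: [-1.6, -0.4, 8.0]
gripper_width: -0.002
grip_force: 3.8
```

Call:
{"method": "play_rows", "body": {"series": [[0,0,0.5,0,0,0,1],[0,0,0,0,0,0,1]]}}

```text
t: 7.65
position: [0.4687, -0.0269, 0.095]
orientation: [0.001, 0.66, 0.751, -0.0]
contact_force: [-2.6, -1.1, 11.8]
gripper_width: -0.0
grip_force: 5.8
```

Call:
{"method": "play_rows", "body": {"series": [[0,0,0.5,0,0,0,1],[0,0,0,0,0,0,1]]}}

```text
t: 7.9
position: [0.4687, -0.0269, 0.095]
orientation: [0.001, 0.66, 0.751, -0.0]
contact_force: [-4.1, -0.2, 15.6]
gripper_width: -0.004
grip_force: 7.8
```

Call:
{"method": "play_rows", "body": {"series": [[0,0,-20,0,0,0,1],[0,0,-40,0,0,0,1],[0,0,0,0,0,0,1]]}}

```text
t: 8.28
position: [0.4706, -0.0267, 0.1556]
orientation: [0.002, 0.661, 0.751, 0.002]
contact_force: [0.3, -0.3, -0.4]
gripper_width: 0.003
grip_force: 0.0
```

```bash
sed -i 's/C=np.array.*;Y/C=np.array([.4680,-.0275]);Y/' g.py; python3 -c "
from g import *
for a in((-.034,.040),(.036,-.040),(.036,.040),(-.034,-.040)): to(*a,.13)"
```

```text
t 8.28 pos [ 0.4706 -0.0267  0.1556] F [ 0.3  -0.3  -0.39]
target [0.4288 0.0074 0.13  ] shift mm (tool) [ 39.1 -37.3  25.3] turn [ 0.006  0.001 -0.012]
t 8.28 pos [ 0.4706 -0.0267  0.1556] F [ 0.3  -0.3  -0.39]
target [ 0.5092 -0.0621  0.13  ] shift mm (tool) [-40.   33.7  25.8] turn [ 0.006  0.001 -0.012]
t 8.28 pos [ 0.4706 -0.0267  0.1556] F [ 0.3  -0.3  -0.39]
target [0.4981 0.0171 0.13  ] shift mm (tool) [40.  32.7 25.8] turn [ 0.006  0.001 -0.012]
t 8.28 pos [ 0.4706 -0.0267  0.1556] F [ 0.3  -0.3  -0.39]
target [ 0.4399 -0.0719  0.13  ] shift mm (tool) [-40.9 -36.3  25.4] turn [ 0.006  0.001 -0.012]
```

Call:
{"method": "play_rows", "body": {"series": [[-20,17,0,0,0,-0.006,1],[-20,16.7,0,0,0,0,1],[0,0,19,0,0,0,1],[0,0,0,0,0,0,1]]}}

```text
t: 8.78
position: [0.5054, -0.0624, 0.1323]
orientation: [-0.002, 0.658, 0.753, -0.001]
contact_force: [0.4, 0.5, 0.7]
gripper_width: 0.003
grip_force: 0.0
```

Call:
{"method": "play_rows", "body": {"series": [[0,0,2,0,0,0,1],[0,0,2,0,0,0,1],[0,0,0,0,0,0,1]]}}

```text
t: 9.15
position: [0.5072, -0.062, 0.1305]
orientation: [0.0, 0.658, 0.753, 0.0]
contact_force: [0.3, 0.5, 0.1]
gripper_width: -0.002
grip_force: 0.0
```

Call:
{"method": "play_rows", "body": {"series": [[0,0,2,0,0,0,1],[0,0,2,0,0,0,1],[0,0,0,0,0,0,1]]}}

```text
t: 9.52
position: [0.5073, -0.0613, 0.1265]
orientation: [-0.0, 0.658, 0.753, 0.0]
contact_force: [-1.0, 1.3, 2.9]
gripper_width: 0.006
grip_force: 1.4
```

Call:
{"method": "play_rows", "body": {"series": [[0,0,2,0,0,0,1],[0,0,1,0,0,0,1],[0,0,0,0,0,0,1]]}}

```text
t: 9.9
position: [0.5072, -0.0598, 0.1241]
orientation: [-0.001, 0.657, 0.753, 0.001]
contact_force: [-3.2, 4.4, 7.6]
gripper_width: 0.0
grip_force: 3.4
```

Call:
{"method": "play_rows", "body": {"series": [[0,0,1,0,0,0,1],[0,0,1,0,0,0,1],[0,0,0,0,0,0,1]]}}

```text
t: 10.28
position: [0.5071, -0.0588, 0.1223]
orientation: [-0.001, 0.657, 0.754, 0.002]
contact_force: [-2.7, 6.6, 7.8]
gripper_width: 0.001
grip_force: 4.4
```

Call:
{"method": "play_rows", "body": {"series": [[0,0,1,0,0,0,1],[0,0,1,0,0,0,1],[0,0,0,0,0,0,1]]}}

```text
t: 10.65
position: [0.5073, -0.0586, 0.1205]
orientation: [-0.001, 0.657, 0.754, 0.002]
contact_force: [-2.6, 5.3, 9.9]
gripper_width: -0.002
grip_force: 4.7
```

Call:
{"method": "play_rows", "body": {"series": [[0,0,1,0,0,0,1],[0,0,1,0,0,0,1],[0,0,0,0,0,0,1]]}}

```text
t: 11.02
position: [0.5075, -0.0583, 0.1185]
orientation: [-0.001, 0.657, 0.754, 0.002]
contact_force: [-3.2, 6.1, 10.0]
gripper_width: -0.002
grip_force: 4.7
```

Call:
{"method": "play_rows", "body": {"series": [[0,0,1,0,0,0,1],[0,0,1,0,0,0,1],[0,0,1,0,0,0,1]]}}

```text
t: 11.4
position: [0.5078, -0.0586, 0.1156]
orientation: [-0.001, 0.657, 0.754, 0.002]
contact_force: [-2.0, 5.4, 8.1]
gripper_width: -0.0
grip_force: 4.3
```

Call:
{"method": "play_rows", "body": {"series": [[0,0,1,0,0,0,1],[0,0,1,0,0,0,1],[0,0,1,0,0,0,1]]}}

```text
t: 11.78
position: [0.5081, -0.0596, 0.1123]
orientation: [0.0, 0.657, 0.754, 0.002]
contact_force: [-2.0, 4.7, 6.7]
gripper_width: 0.002
grip_force: 3.0
```

Call:
{"method": "play_rows", "body": {"series": [[0,0,1,0,0,0,1],[0,0,1,0,0,0,1],[0,0,0,0,0,0,1]]}}

```text
t: 12.15
position: [0.5078, -0.0619, 0.1095]
orientation: [0.0, 0.658, 0.753, 0.001]
contact_force: [0.8, 1.9, 3.5]
gripper_width: 0.003
grip_force: 1.5
```

Call:
{"method": "play_rows", "body": {"series": [[0,0,1,0,0,0,1],[0,0,1,0,0,0,1],[0,0,0,0,0,0,1]]}}

```text
t: 12.52
position: [0.5063, -0.0634, 0.1067]
orientation: [-0.0, 0.659, 0.753, -0.001]
contact_force: [-0.8, -0.2, 0.0]
gripper_width: 0.001
grip_force: 0.0
```

Call:
{"method": "play_rows", "body": {"series": [[0,0,1,0,0,0,1],[0,0,1,0,0,0,1],[0,0,0,0,0,0,1]]}}

```text
t: 12.9
position: [0.507, -0.0623, 0.1051]
orientation: [-0.0, 0.658, 0.753, -0.0]
contact_force: [-0.2, 0.2, 0.4]
gripper_width: -0.0
grip_force: 0.0
```

Call:
{"method": "play_rows", "body": {"series": [[0,0,1,0,0,0,1],[0,0,0,0,0,0,1]]}}

```text
t: 13.15
position: [0.5072, -0.0622, 0.1046]
orientation: [0.0, 0.658, 0.753, -0.0]
contact_force: [-0.1, 0.5, 1.9]
gripper_width: -0.001
grip_force: 1.1
```

Call:
{"method": "play_rows", "body": {"series": [[0,0,1,0,0,0,1],[0,0,0,0,0,0,1]]}}

```text
t: 13.4
position: [0.5073, -0.0621, 0.1043]
orientation: [0.0, 0.658, 0.753, -0.0]
contact_force: [-2.3, 0.2, 7.9]
gripper_width: 0.002
grip_force: 4.1
```

Call:
{"method": "play_rows", "body": {"series": [[0,0,-25,0,0,0,1],[0,0,-25,0,0,0,1],[0,0,0,0,0,0,1]]}}

```text
t: 13.78
position: [0.5085, -0.0621, 0.1547]
orientation: [0.002, 0.658, 0.753, 0.001]
contact_force: [0.5, 0.5, -0.4]
gripper_width: 0.001
grip_force: 0.0
```

```bash
python3 - <<'E'
from g import *
from station import optics
to(-.034,.041,.137)
s=optics.snapshot('top')
for c,st in orange(s['pixels']): print(c.round(1),st[2:])
s=optics.snapshot('wrist')
for c,st in orange(s['pixels']): print(c.round(1),st[2:])
cv2.imwrite('pics/w2.png',s['pixels'][:,:,::-1])
E
```

```text
t 13.78 pos [ 0.5085 -0.0621  0.1547] F [ 0.54  0.53 -0.39]
target [0.4286 0.0084 0.137 ] shift mm (tool) [ 80.5 -69.8  17.4] turn [ 0.004  0.001 -0.006]
[256.4 217.5] [ 16  14 171]
[261.1 248.7] [ 17  14 177]
[327.3  66.3] [  50   58 2659]
[210.4  73.8] [  50   59 2112]
[329.5 218.1] [  40   41 1260]
[221.4 237.4] [  48   43 1502]
```

View pics/w2.png

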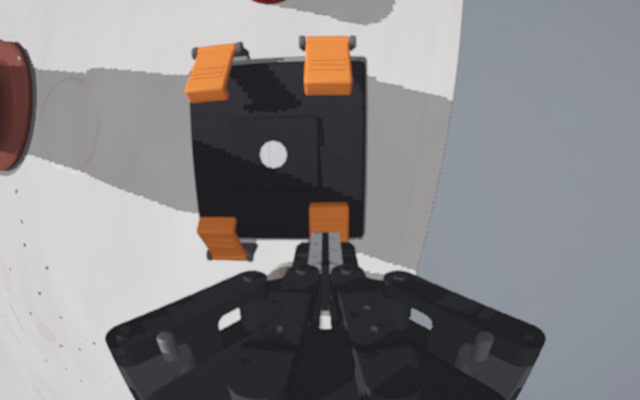

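The wrist view shows the back-right clip lying flat at (329,218), with the other three still up. Next is front-left, diagonally across.

Call:
{"method": "play_rows", "body": {"series": [[27,-23,0,0,0,0,1],[27,-23,0,0,0,0,1],[27,-23.5,0,0,0,0,1],[0,0,19,0,0,0,1],[0,0,0,0,0,0,1]]}}

```text
t: 14.5
position: [0.4258, 0.0088, 0.1329]
orientation: [-0.002, 0.658, 0.753, -0.002]
contact_force: [-0.0, 0.1, -0.6]
gripper_width: -0.005
grip_force: 0.0
```

Call:
{"method": "play_rows", "body": {"series": [[0,0,2,0,0,0,1],[0,0,2,0,0,0,1],[0,0,0,0,0,0,1]]}}

```text
t: 14.88
position: [0.4277, 0.0086, 0.1303]
orientation: [-0.0, 0.658, 0.753, 0.0]
contact_force: [0.2, 0.3, 0.2]
gripper_width: 0.0
grip_force: 0.0
```

Call:
{"method": "play_rows", "body": {"series": [[0,0,2,0,0,0,1],[0,0,1,0,0,0,1],[0,0,0,0,0,0,1]]}}

```text
t: 15.25
position: [0.4275, 0.0088, 0.1273]
orientation: [-0.0, 0.658, 0.753, 0.0]
contact_force: [0.2, 0.2, 0.6]
gripper_width: -0.002
grip_force: 0.0
```

Call:
{"method": "play_rows", "body": {"series": [[0,0,1,0,0,0,1],[0,0,1,0,0,0,1],[0,0,0,0,0,0,1]]}}

```text
t: 15.62
position: [0.4274, 0.0088, 0.1253]
orientation: [-0.0, 0.658, 0.753, -0.0]
contact_force: [-0.3, 1.1, -0.1]
gripper_width: -0.001
grip_force: 0.0
```

Call:
{"method": "play_rows", "body": {"series": [[0,0,1,0,0,0,1],[0,0,1,0,0,0,1],[0,0,1,0,0,0,1]]}}

```text
t: 16.0
position: [0.4277, 0.0079, 0.1226]
orientation: [0.001, 0.658, 0.753, -0.0]
contact_force: [-0.1, -2.8, 5.0]
gripper_width: 0.0
grip_force: 2.5
```

Call:
{"method": "play_rows", "body": {"series": [[0,0,1,0,0,0,1],[0,0,1,0,0,0,1],[0,0,0,0,0,0,1]]}}

```text
t: 16.38
position: [0.428, 0.0068, 0.1208]
orientation: [0.001, 0.659, 0.752, -0.001]
contact_force: [-1.0, -5.5, 6.5]
gripper_width: -0.005
grip_force: 3.4
```

Call:
{"method": "play_rows", "body": {"series": [[0,0,1,0,0,0,1],[0,0,1,0,0,0,1],[0,0,0,0,0,0,1]]}}

```text
t: 16.75
position: [0.4281, 0.0062, 0.119]
orientation: [0.002, 0.659, 0.752, -0.001]
contact_force: [-0.9, -6.0, 8.5]
gripper_width: -0.001
grip_force: 4.4
```

Call:
{"method": "play_rows", "body": {"series": [[0,0,1,0,0,0,1],[0,0,1,0,0,0,1],[0,0,0,0,0,0,1]]}}

```text
t: 17.12
position: [0.4283, 0.0059, 0.1171]
orientation: [0.002, 0.659, 0.752, -0.001]
contact_force: [0.2, -7.7, 9.7]
gripper_width: 0.005
grip_force: 4.7
```

Call:
{"method": "play_rows", "body": {"series": [[0,0,1,0,0,0,1],[0,0,1,0,0,0,1],[0,0,0,0,0,0,1]]}}

```text
t: 17.5
position: [0.4284, 0.0059, 0.1152]
orientation: [0.002, 0.659, 0.752, -0.001]
contact_force: [0.1, -7.0, 9.1]
gripper_width: -0.003
grip_force: 4.7
```

Call:
{"method": "play_rows", "body": {"series": [[0,0,1,0,0,0,1],[0,0,1,0,0,0,1],[0,0,1,0,0,0,1]]}}

```text
t: 17.88
position: [0.4286, 0.0061, 0.1122]
orientation: [0.002, 0.659, 0.752, -0.001]
contact_force: [1.1, -5.4, 8.7]
gripper_width: -0.002
grip_force: 4.3
```

Call:
{"method": "play_rows", "body": {"series": [[0,0,1,0,0,0,1],[0,0,1,0,0,0,1],[0,0,1,0,0,0,1]]}}

```text
t: 18.25
position: [0.4285, 0.007, 0.1089]
orientation: [0.002, 0.659, 0.752, -0.0]
contact_force: [1.1, -3.1, 5.9]
gripper_width: 0.003
grip_force: 3.1
```

Call:
{"method": "play_rows", "body": {"series": [[0,0,1,0,0,0,1],[0,0,1,0,0,0,1],[0,0,0,0,0,0,1]]}}

```text
t: 18.62
position: [0.428, 0.0086, 0.1065]
orientation: [0.0, 0.658, 0.753, 0.0]
contact_force: [0.9, -2.1, 2.9]
gripper_width: 0.0
grip_force: 1.8
```

Call:
{"method": "play_rows", "body": {"series": [[0,0,1,0,0,0,1],[0,0,1,0,0,0,1],[0,0,0,0,0,0,1]]}}

```text
t: 19.0
position: [0.427, 0.0095, 0.104]
orientation: [-0.001, 0.658, 0.753, 0.0]
contact_force: [-0.6, 0.1, 1.2]
gripper_width: -0.005
grip_force: 0.3
```

Call:
{"method": "play_rows", "body": {"series": [[0,0,1,0,0,0,1],[0,0,1,0,0,0,1],[0,0,0,0,0,0,1]]}}

```text
t: 19.38
position: [0.427, 0.0089, 0.1021]
orientation: [-0.0, 0.658, 0.753, -0.0]
contact_force: [0.0, -0.5, -0.7]
gripper_width: 0.0
grip_force: 0.0
```

Call:
{"method": "play_rows", "body": {"series": [[0,0,1,0,0,0,1],[0,0,0,0,0,0,1]]}}

```text
t: 19.62
position: [0.4274, 0.0088, 0.1012]
orientation: [-0.0, 0.658, 0.753, -0.0]
contact_force: [1.0, -0.6, 0.4]
gripper_width: -0.001
grip_force: 0.0
```

Call:
{"method": "play_rows", "body": {"series": [[0,0,1,0,0,0,1],[0,0,0,0,0,0,1]]}}

```text
t: 19.88
position: [0.4275, 0.0088, 0.1009]
orientation: [0.0, 0.658, 0.753, -0.0]
contact_force: [-0.5, 0.1, 5.9]
gripper_width: 0.003
grip_force: 2.9
```

Call:
{"method": "play_rows", "body": {"series": [[0,0,0.7,0,0,0,1],[0,0,0,0,0,0,1]]}}

```text
t: 20.12
position: [0.4276, 0.0088, 0.1007]
orientation: [0.001, 0.658, 0.753, -0.0]
contact_force: [-2.3, -0.2, 10.6]
gripper_width: 0.0
grip_force: 5.4
```

Call:
{"method": "play_rows", "body": {"series": [[0,0,-26,0,0,0,1],[0,0,-27,0,0,0,1],[-0.8,36,0,0,0,-0.006,1],[-0.8,36,0,0,0,0,1],[0,0,0,0,0,0,1]]}}

```text
t: 20.75
position: [0.5016, 0.0175, 0.1527]
orientation: [0.001, 0.656, 0.755, 0.001]
contact_force: [0.1, -0.6, 1.0]
gripper_width: 0.001
grip_force: 0.0
```

```bash
python3 - <<'E'
from g import *
from station import optics
to(.036,.041,.135)
s=optics.snapshot('top')
for c,st in orange(s['pixels']): print(c.round(1),st[2:])
E
```

```text
t 20.75 pos [0.5016 0.0175 0.1527] F [ 0.13 -0.64  1.  ]
target [0.4979 0.0181 0.135 ] shift mm (tool) [ 1.1 -3.6 17.7] turn [ 0.003 -0.001 -0.001]
[303.  210.9] [ 17  13 172]
[308.4 240.8] [ 16  12 159]
```

Call:
{"method": "play_rows", "body": {"series": [[0.5,-1.5,16,0,0,0,1],[0,0,2,0,0,0,1],[0,0,2,0,0,0,1],[0,0,0,0,0,0,1]]}}

```text
t: 21.3
position: [0.4974, 0.0173, 0.1329]
orientation: [0.0, 0.656, 0.755, 0.0]
contact_force: [0.2, 0.4, 0.5]
gripper_width: 0.002
grip_force: 0.0
```

Call:
{"method": "play_rows", "body": {"series": [[0,0,2,0,0,0,1],[0,0,2,0,0,0,1],[0,0,0,0,0,0,1]]}}

```text
t: 21.68
position: [0.4977, 0.0169, 0.1288]
orientation: [0.0, 0.656, 0.755, -0.0]
contact_force: [0.1, -1.3, 0.8]
gripper_width: 0.003
grip_force: 0.7
```

Call:
{"method": "play_rows", "body": {"series": [[0,0,1,0,0,0,1],[0,0,1,0,0,0,1],[0,0,1,0,0,0,1]]}}

```text
t: 22.05
position: [0.498, 0.0154, 0.1262]
orientation: [0.001, 0.656, 0.754, -0.001]
contact_force: [-0.8, -5.6, 7.1]
gripper_width: 0.0
grip_force: 3.8
```

Call:
{"method": "play_rows", "body": {"series": [[0,0,1,0,0,0,1],[0,0,1,0,0,0,1],[0,0,1,0,0,0,1]]}}

```text
t: 22.42
position: [0.4983, 0.014, 0.1236]
orientation: [0.002, 0.657, 0.754, -0.001]
contact_force: [0.0, -7.1, 10.3]
gripper_width: -0.0
grip_force: 5.1
```

Call:
{"method": "play_rows", "body": {"series": [[0,0,1,0,0,0,1],[0,0,1,0,0,0,1],[0,0,1,0,0,0,1]]}}

```text
t: 22.8
position: [0.4986, 0.0136, 0.1208]
orientation: [0.003, 0.657, 0.754, -0.001]
contact_force: [-1.4, -7.3, 9.9]
gripper_width: -0.0
grip_force: 5.2
```

Call:
{"method": "play_rows", "body": {"series": [[0,0,1,0,0,0,1],[0,0,1,0,0,0,1],[0,0,1,0,0,0,1]]}}

```text
t: 23.18
position: [0.4987, 0.0141, 0.1178]
orientation: [0.002, 0.657, 0.754, -0.001]
contact_force: [0.3, -6.3, 8.4]
gripper_width: -0.004
grip_force: 4.5
```

Call:
{"method": "play_rows", "body": {"series": [[0,0,1,0,0,0,1],[0,0,1,0,0,0,1],[0,0,1,0,0,0,1]]}}

```text
t: 23.55
position: [0.4987, 0.0151, 0.1145]
orientation: [0.002, 0.657, 0.754, -0.0]
contact_force: [0.1, -4.0, 6.6]
gripper_width: 0.001
grip_force: 3.4
```

Call:
{"method": "play_rows", "body": {"series": [[0,0,1,0,0,0,1],[0,0,1,0,0,0,1],[0,0,0,0,0,0,1]]}}

```text
t: 23.92
position: [0.4982, 0.0168, 0.112]
orientation: [0.001, 0.656, 0.755, 0.0]
contact_force: [1.9, -3.2, 3.5]
gripper_width: 0.003
grip_force: 1.9
```

Call:
{"method": "play_rows", "body": {"series": [[0,0,1,0,0,0,1],[0,0,1,0,0,0,1],[0,0,0,0,0,0,1]]}}

```text
t: 24.3
position: [0.4969, 0.0183, 0.1092]
orientation: [-0.001, 0.656, 0.755, 0.0]
contact_force: [0.4, -0.0, 0.9]
gripper_width: -0.003
grip_force: 0.4
```

Call:
{"method": "play_rows", "body": {"series": [[0,0,1,0,0,0,1],[0,0,1,0,0,0,1],[0,0,0,0,0,0,1]]}}

```text
t: 24.68
position: [0.4969, 0.0175, 0.1073]
orientation: [-0.001, 0.656, 0.755, -0.0]
contact_force: [-0.9, -0.4, 0.0]
gripper_width: 0.003
grip_force: 0.0
```

Call:
{"method": "play_rows", "body": {"series": [[0,0,1,0,0,0,1],[0,0,0,0,0,0,1]]}}

```text
t: 24.92
position: [0.4973, 0.0174, 0.1065]
orientation: [-0.0, 0.656, 0.755, -0.0]
contact_force: [0.5, -0.3, 0.5]
gripper_width: -0.0
grip_force: 0.0
```

Call:
{"method": "play_rows", "body": {"series": [[0,0,0.7,0,0,0,1],[0,0,0,0,0,0,1]]}}

```text
t: 25.18
position: [0.4975, 0.0173, 0.1061]
orientation: [0.0, 0.656, 0.755, 0.0]
contact_force: [-1.1, 0.0, 2.1]
gripper_width: -0.004
grip_force: 0.9
```

Call:
{"method": "play_rows", "body": {"series": [[0,0,0.8,0,0,0,1],[0,0,0,0,0,0,1]]}}

```text
t: 25.42
position: [0.4976, 0.0174, 0.1059]
orientation: [0.0, 0.656, 0.755, 0.0]
contact_force: [-1.3, -0.3, 6.6]
gripper_width: 0.003
grip_force: 3.4
```

Call:
{"method": "play_rows", "body": {"series": [[0,0,-25,0,0,0,1],[0,0,-25,0,0,0,1],[-27,-23,0,0,0,0,1],[-27,-23,0,0,0,0,1],[-27,-23,0,0,0,0,1]]}}

```text
t: 26.05
position: [0.4398, -0.0734, 0.1551]
orientation: [0.0, 0.656, 0.755, 0.0]
contact_force: [-0.2, -0.6, 0.3]
gripper_width: 0.003
grip_force: 0.0
```

Call:
{"method": "play_rows", "body": {"series": [[0,0,0,0,0,0,1]]}}

```text
t: 26.18
position: [0.4385, -0.0753, 0.1547]
orientation: [-0.0, 0.658, 0.753, -0.001]
contact_force: [-0.1, 0.6, -0.9]
gripper_width: 0.003
grip_force: 0.0
```

```bash
python3 -c "
from g import *
to(-.034,-.041,.135)"
```

```text
t 26.18 pos [ 0.4385 -0.0753  0.1547] F [-0.14  0.61 -0.91]
target [ 0.4401 -0.0728  0.135 ] shift mm (tool) [ 2.3  1.9 19.7] turn [-0.003  0.001 -0.005]
```

Call:
{"method": "play_rows", "body": {"series": [[0.8,1,18,0,0,0,1],[0,0,2,0,0,0,1],[0,0,2,0,0,0,1],[0,0,0,0,0,0,1]]}}

```text
t: 26.68
position: [0.4417, -0.0712, 0.1333]
orientation: [0.0, 0.656, 0.755, 0.0]
contact_force: [-0.0, -0.5, -1.0]
gripper_width: -0.004
grip_force: 0.0
```

Call:
{"method": "play_rows", "body": {"series": [[0,0,2,0,0,0,1],[0,0,2,0,0,0,1],[0,0,0,0,0,0,1]]}}

```text
t: 27.05
position: [0.4412, -0.0716, 0.129]
orientation: [-0.0, 0.656, 0.755, -0.0]
contact_force: [-0.5, 0.5, -0.3]
gripper_width: -0.004
grip_force: 0.0
```

Call:
{"method": "play_rows", "body": {"series": [[0,0,1,0,0,0,1],[0,0,1,0,0,0,1],[0,0,1,0,0,0,1]]}}

```text
t: 27.42
position: [0.4413, -0.0716, 0.1261]
orientation: [-0.0, 0.656, 0.755, 0.0]
contact_force: [1.2, 0.1, 0.5]
gripper_width: 0.002
grip_force: 0.0
```

Call:
{"method": "play_rows", "body": {"series": [[0,0,1,0,0,0,1],[0,0,1,0,0,0,1],[0,0,1,0,0,0,1]]}}

```text
t: 27.8
position: [0.4413, -0.0706, 0.1234]
orientation: [-0.0, 0.656, 0.755, 0.0]
contact_force: [-1.7, 2.9, 4.7]
gripper_width: -0.002
grip_force: 2.5
```

Call:
{"method": "play_rows", "body": {"series": [[0,0,1,0,0,0,1],[0,0,1,0,0,0,1],[0,0,1,0,0,0,1]]}}

```text
t: 28.18
position: [0.4413, -0.0691, 0.1208]
orientation: [-0.001, 0.655, 0.755, 0.001]
contact_force: [-3.2, 5.9, 10.5]
gripper_width: -0.003
grip_force: 4.6
```

Call:
{"method": "play_rows", "body": {"series": [[0,0,1,0,0,0,1],[0,0,1,0,0,0,1],[0,0,1,0,0,0,1]]}}

```text
t: 28.55
position: [0.4415, -0.0684, 0.118]
orientation: [-0.001, 0.655, 0.756, 0.002]
contact_force: [-2.8, 7.6, 11.0]
gripper_width: 0.005
grip_force: 5.4
```

Call:
{"method": "play_rows", "body": {"series": [[0,0,1,0,0,0,1],[0,0,1,0,0,0,1],[0,0,1,0,0,0,1]]}}

```text
t: 28.92
position: [0.4418, -0.0683, 0.1151]
orientation: [-0.0, 0.655, 0.756, 0.002]
contact_force: [-3.0, 6.9, 9.9]
gripper_width: 0.002
grip_force: 5.0
```

Call:
{"method": "play_rows", "body": {"series": [[0,0,1,0,0,0,1],[0,0,1,0,0,0,1],[0,0,1,0,0,0,1]]}}

```text
t: 29.3
position: [0.4421, -0.0688, 0.112]
orientation: [-0.0, 0.655, 0.756, 0.002]
contact_force: [-1.4, 6.7, 8.4]
gripper_width: -0.001
grip_force: 4.0
```

Call:
{"method": "play_rows", "body": {"series": [[0,0,1,0,0,0,1],[0,0,1,0,0,0,1],[0,0,1,0,0,0,1]]}}

```text
t: 29.68
position: [0.4423, -0.0696, 0.1088]
orientation: [0.0, 0.655, 0.755, 0.002]
contact_force: [-0.5, 4.4, 5.8]
gripper_width: -0.002
grip_force: 2.7
```

Call:
{"method": "play_rows", "body": {"series": [[0,0,1,0,0,0,1],[0,0,1,0,0,0,1],[0,0,0,0,0,0,1]]}}

```text
t: 30.05
position: [0.4418, -0.0718, 0.1061]
orientation: [0.0, 0.656, 0.755, 0.0]
contact_force: [1.3, 0.8, 2.1]
gripper_width: -0.002
grip_force: 1.1
```

Call:
{"method": "play_rows", "body": {"series": [[0,0,1,0,0,0,1],[0,0,1,0,0,0,1],[0,0,0,0,0,0,1]]}}

```text
t: 30.42
position: [0.4404, -0.0723, 0.1037]
orientation: [-0.001, 0.656, 0.755, -0.001]
contact_force: [0.3, -0.7, -0.8]
gripper_width: -0.004
grip_force: 0.0
```

Call:
{"method": "play_rows", "body": {"series": [[0,0,1,0,0,0,1],[0,0,0,0,0,0,1]]}}

```text
t: 30.68
position: [0.441, -0.0718, 0.1029]
orientation: [-0.0, 0.656, 0.755, -0.0]
contact_force: [0.4, 0.1, -0.9]
gripper_width: -0.004
grip_force: 0.0
```

Call:
{"method": "play_rows", "body": {"series": [[0,0,1,0,0,0,1],[0,0,0,0,0,0,1]]}}

```text
t: 30.92
position: [0.4413, -0.0716, 0.1021]
orientation: [-0.0, 0.656, 0.755, -0.0]
contact_force: [-0.1, -0.6, 0.3]
gripper_width: 0.003
grip_force: 0.0
```

Call:
{"method": "play_rows", "body": {"series": [[0,0,0.6,0,0,0,1],[0,0,0,0,0,0,1]]}}

```text
t: 31.18
position: [0.4414, -0.0716, 0.1017]
orientation: [0.0, 0.656, 0.755, 0.0]
contact_force: [-0.1, -0.8, 3.1]
gripper_width: 0.002
grip_force: 1.2
```

Call:
{"method": "play_rows", "body": {"series": [[0,0,0.7,0,0,0,1],[0,0,0,0,0,0,1]]}}

```text
t: 31.42
position: [0.4414, -0.0715, 0.1015]
orientation: [0.0, 0.656, 0.755, -0.0]
contact_force: [-0.8, 0.3, 7.7]
gripper_width: -0.0
grip_force: 3.9
```

Call:
{"method": "play_rows", "body": {"series": [[0,0,-40,0,0,0,1],[0,0,-50,0,0,0,1],[0,0,-50,0,0,0,1],[-30,0,-40,0,0,0,1],[-40,0,0,0,0,0,1]]}}

```text
t: 32.05
position: [0.4534, -0.1408, 0.2844]
orientation: [0.004, 0.655, 0.756, 0.002]
contact_force: [-0.0, -0.1, -0.8]
gripper_width: -0.001
grip_force: 0.0
```

```bash
python3 - <<'E'
from station import optics,monitor
import cv2,numpy as np
o=monitor.get_obs();print(o['t'],o['position'],o['contact_force'])
s=optics.snapshot('wrist')['pixels'];t=optics.snapshot('top')['pixels'];c=optics.snapshot('scene')['pixels']
a=s[0:300,160:560];b=cv2.resize(c[140:300,250:370],(300,400),interpolation=cv2.INTER_CUBIC)[:300]
d=cv2.resize(t[180:280,190:410],(440,200),interpolation=cv2.INTER_CUBIC)
im=np.zeros((500,700,3),np.uint8);im[:300,:400]=a;im[:300,400:]=b;im[300:,:440]=d
cv2.imwrite('pics/end.png',im[:,:,::-1])
E
```

```text
32.05 [ 0.45336943 -0.14082684  0.28437181] [-0.01860459 -0.10864534 -0.77060209]
```

View pics/end.png

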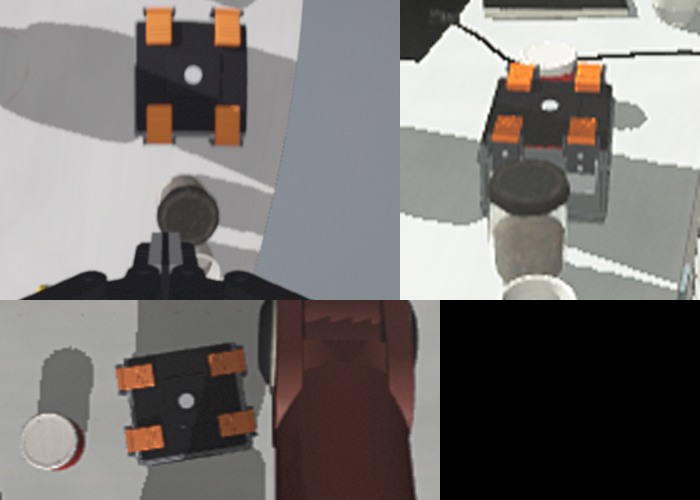

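The final views show all four clips flat over the lid (wrist crop: (160,27), (228,27), (160,124), (228,124)). The jar, tin and cup are standing where they were.

Call:
{"method": "play_rows", "body": {"series": [[0,0,0,0,0,0,1],[0,0,0,0,0,0,1]]}}

```text
t: 32.45
position: [0.4509, -0.1395, 0.2805]
orientation: [-0.001, 0.655, 0.756, 0.0]
contact_force: [0.7, -0.2, -0.7]
gripper_width: -0.002
grip_force: 0.0
```

```bash
python3 -c "
from station import close_job
print(close_job())"
```

```text
the job is handed in; nothing more can be done
None
```

I pressed the lid fully home, then snapped the clips down back-right, front-left, back-left, front-right; the highest force I read was about 16 N, the jar, tin and cup were not touched, and I handed the job in at about 32 s (no verdict was returned).

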